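Gauge the air gap of a magnetic clutch with a taper gauge and hold the reading

TASK

Check the air gap of the magnetic clutch: pick up the finer of the two taper gauges (the one with the narrow, thin-tipped blade) by its handle, lay its blade flat on the rim of the clutch's lower disc and slide it straight in towards the centre, under the sprung top plate, until it drags snugly between the two plates. Do not force it: the top plate may lift by about half a millimetre, not be wedged up. Finish holding it at that depth, still gripped and with the blade flat, and leave the other gauge and the small parts where they lie.

Things in the scene. Friction and masses are not known exactly. Their poses are not given: they have to be found in the camera images.
- fine_gauge: taper gauge to use, plain steel, 0.12 kg: dark handle 48 x 18 x 20 mm (long, wide, high), in front of it a bright blade 72 mm long, 12 mm wide. One flat underside; the blade's top slopes from 9.2 mm thick at the handle to 2 mm at the tip (1 in 10). Origin: centre of the handle's underside; +x to the tip, z up. Starts lying flat on the bench, its place swapped at random with the coarse one's.
- fine_gauge_tip (a point): middle of the fine gauge's tip, on the underside, 96 mm ahead of the handle's centre.
- coarse_gauge: the other taper gauge, not to be moved: same handle and lengths, but the blade is 18 mm wide, 9 mm thick at the tip and 15 mm at the handle, too thick for this gap. Origin and axes as for the fine gauge; lies flat on the bench.
- clutch: the clutch's lower part, fixed, axis vertical: flange 136 mm diameter, 9 mm high, with a low terminal block on its -x side, and the grooved rotor, 128 mm diameter, whose flat upper face is 58 mm above the bench. Origin: on the axis, at bench height.
- rotor_face (a point): point on the clutch's axis in the plane of the rotor's upper face. Over the face comes the air gap, of unknown size, 2.8 to 4.6 mm, then the top plate, 100 mm diameter, so that a 14 mm wide ring of the face is open from above all round. In the gap only the 20 mm thick shaft stands on the axis.
- hub: fixed hub that carries the top plate (armature: 100 mm diameter, 7 mm thick, lower rim bevelled 1.5 mm) on three leaf springs. Origin: on the axis, in the plane of the top plate's underside at rest. Its nut and shaft end reach 28 mm above that.
- armature (a joint): lift of the top plate in m: 0 at rest, positive when pushed up, springs 4 N per mm. The friction coefficient of blade on plates is about 0.6, so a blade that touches both is dragged back with about 1.3 times the spring's force; 10 mm further in lifts the plate 1 mm.
- wrench_10: combination wrench 128 mm long, lying flat; not to be moved. Origin: middle.
- bolt_a: bolt with nuts standing upright, 13 x 15 x 42 mm; not to be moved.
- nut_m12: hexagon nut, 21 mm across, 10 mm high; not to be moved.
- spare_bearing: ball bearing lying flat, 42 mm diameter, 12 mm high; not to be moved.

How it is judged:
By the outcome, as a careful person would: the job done as asked, in the order asked, and still so for the second after the job is handed in, while the arm keeps its last pose, push and grip.
It also fails if it takes over 48 s, if anything falls off the work surface, if the arm or the gripper's body presses on something with over 40 N, if the wrist force passes 120 N, or if a joint passes its speed limit or range.

ROBOT

A 6-joint arm with a two-finger parallel gripper is mounted at the origin on a cart in front of the work surface, level with it; the furniture and walls round the work are solid. World frame = base frame: x ahead of the robot, y to its left, z up, the work surface at z = 0. Lengths are in m, angles in degrees, forces in N, time in s.
With the tool pointing down it reaches from about 0.35 to 0.925 m from the base axis. Payload 6.4 kg.
Tool frame: the origin (TCP) lies midway between the tips of the shut fingers; the grasp point (between the pads) lies grasp_offset behind it (grasp_offset is the distance from the TCP to the grasp point, in m); z points along the fingers, y is the line along which they close (so a half turn about z gives the same grasp; the last joint's range is limited). The gripper opens to 85 mm and grips with 20 to 120 N. Pads are 22 mm wide; open, the fingers measure 114 mm over their backs; the gripper's body (76 mm by 85 mm) begins 54 mm behind the grasp point. The pads swing forward as they close: fully open they stand 13 mm farther back than shut.
Start: joints at [61.874, 14.043, 89.255, -0, 76.702, -9.975], TCP at [0.202, 0.618, 0.231] pointing down, gripper open.
Joint ranges: [-179.41, 179.41], [-58.25, 129.5], [7.25, 145.43], [-54.29, 234.29], [11.92, 165.04], [-157.13, 157.13]. Speed limits (degrees/s): [147.25, 147.25, 180, 180, 180, 180].

INTERFACE

Orientations are given as [roll, pitch, yaw] about the fixed x, y, z axes, in that order (R = Rz(yaw) Ry(pitch) Rx(roll)).
In Python, from station import sense, grab_frame, camera_params, sign_off, grasp_offset gives the robot as it stands.
- The arm moves only by the tool servo_tool, never from a script. Its argument "commands" is a list of rows, each a list of 4 numbers: the shift along the world's x, y, z in m, then the turn about the world's z in degrees. In form: [[tx, ty, tz, turn], ...]. A call has 1 to 20 rows; each row is the pose to reach, as a shift and turn from the pose commanded when the call began; what a row does not reach only later rows make up. A row lasts 1/8 s, in which the tool goes at most 62.5 mm and 10.7 degrees, less where a joint would pass 70% of its speed; a pose out of reach is approached as far as the arm can. A call with a gripper value outside its range is refused whole. "claw" is the finger opening in m, from 0 to 0.0854, set as the call begins (left out, the last holds). The fingers move at their own pace and stop on an object; "squeeze" is the grip in N (left out, the last holds). Time passes only in rows, so rows that repeat a pose let the fingers close. It gives the time, the measured TCP pose, the force, the opening and the grip force at its end, in the units of the state.
- sense(): the state, without advancing time (a new reading comes with each control period).
- grab_frame(name): name is "side" or "top"; returns the picture (384x512x3 uint8, red, green, blue); there is no depth.
- camera_params(name): a dict with "fx", "fy", "cx", "cy" (pixels), "dist_coeffs" ([k1, k2, p1, p2, k3] as OpenCV has them; the pictures are not rectified), "cam_to_world" (4x4, takes a point from camera to world coordinates). Camera axes: x right, y up, looking along -z (the intrinsics and any distortion apply to the point x, -y, -z); pixel columns grow to the right and rows downward; lengths in m; the calibration is good to about 2 mm. A picture is of the moment at which its call begins. camera_params takes no time and is no camera call.
- sign_off(): hands the job in; it is judged then, once.
The state is a dict: "time": time; "q": joint angles; "qvel": joint speeds; "tau": joint torques, N m; "ee_pos": TCP position; "eef_rot": TCP orientation; "force": force on the tool from outside, world axes, zero at the start; "ft_torque": the same for the moment, N m; "opening": finger opening in m; "gripper_force": force on a finger pad.
Only numpy, scipy, OpenCV 4.12 (cv2) and the standard library are available. Lean on these libraries where they do the work, as an engineer would, in place of code of your own. Each camera call takes 0.05 s, during which the arm holds its last target. There are 200 camera calls.

## Working session

There is one attempt and no reset: what is moved stays moved. The work goes in short steps, Python scripts to look and compute and a tool call to move; the robot and the scene stay as the last step left them, time stands still between calls to the robot, and variables do not carry over. Pictures are saved under pics/ and viewed, at most 10 in all, crops included, and the job is handed in when it is done.

Besides the shell and the picture viewer there is one more tool, called after ">>>" as a command line: name --pt "numbers of a row" for each row, then --argument value for the rest. servo_tool: Moves the arm, as the interface text tells. Its arguments: {"type":"object","properties":{"commands":{"type":"array"},"claw":{"type":"number"},"squeeze":{"type":"number"}},"required":["commands"]}

```bash
mkdir -p pics; python3 - <<'E'
from station import *
import cv2
print(grasp_offset, sense())
for n in("side","top"):
    f=grab_frame(n); cv2.imwrite(f"pics/{n}0.png",f[:,:,::-1]); print(camera_params(n))
E
```

```text
0.0187 {'time': 0.0, 'q': array([ 6.18737194e+01,  1.40850827e+01,  8.93262830e+01,  7.16235620e-04,
        7.67002469e+01, -9.97541938e+00]), 'qvel': array([ 0.05455588, -0.02669015, -0.03455633, -0.09426077,  0.02281938,
       -0.13610861]), 'tau': array([ 7.16850918e-04, -4.29521585e+01, -3.26126325e+01, -1.53369715e-04,
        5.38422333e-03,  2.15996454e-05]), 'ee_pos': array([0.20221334, 0.6171554 , 0.23015668]), 'eef_rot': array([-1.79890195e+02, -2.00203137e-02,  1.61848954e+02]), 'force': array([0.50439161, 0.61479465, 0.31894712]), 'ft_torque': array([ 0.00657217,  0.0436451 , -0.0020007 ]), 'gripper_force': 0.0, 'opening': 0.08506734471628376}
{'fx': 443.4628137649605, 'fy': 443.4628137649605, 'cx': 261.04680412428274, 'cy': 193.92303859317835, 'dist_coeffs': array([0.01646334, 0.        , 0.        , 0.        , 0.        ]), 'cam_to_world': array([[ 9.04360421e-01,  2.13696503e-01, -3.69413094e-01,
         2.21251667e-01],
       [-4.26769513e-01,  4.52616803e-01, -7.82946877e-01,
        -4.67240872e-01],
       [-1.10436117e-04,  8.65720414e-01,  5.00527874e-01,
         5.01706720e-01],
       [ 0.00000000e+00,  0.00000000e+00,  0.00000000e+00,
         1.00000000e+00]])}
{'fx': 367.4819648544338, 'fy': 367.4819648544338, 'cx': 252.2650868993485, 'cy': 191.86265108284073, 'dist_coeffs': array([-0.05176143,  0.        ,  0.        ,  0.        ,  0.        ]), 'cam_to_world': array([[-0.0053493 ,  0.99255215, -0.12170295,  0.40322671],
       [-0.9996916 , -0.00235651,  0.02472164,  0.19032579],
       [ 0.02425073,  0.12179766,  0.99225865,  0.91626498],
       [ 0.        ,  0.        ,  0.        ,  1.        ]])}
```

View pics/side0.png

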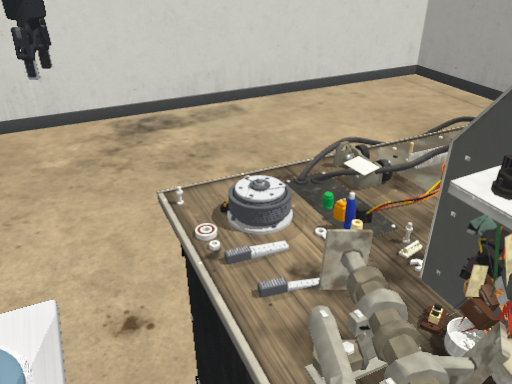

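View pics/top0.png

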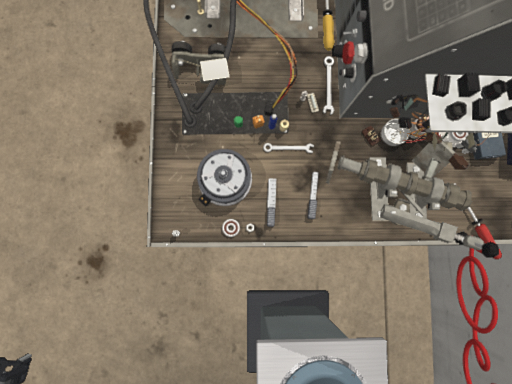

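The top view shows the clutch near (223,177), the wider gauge near (272,200) and the narrower one near (314,195), handles towards the robot. A grey arm-like fixture stands near (335,155). I'll zoom in.

```bash
cat > h.py <<'E'
import numpy as np, cv2
from station import *
def ray(n,uv):
    p=camera_params(n); K=np.array([[p['fx'],0,p['cx']],[0,p['fy'],p['cy']],[0,0,1]])
    x,y=cv2.undistortPoints(np.array([[uv]],float),K,p['dist_coeffs'])[0,0]
    T=p['cam_to_world']; d=T[:3,:3]@[x,-y,-1]; return T[:3,3],d/np.linalg.norm(d)
def plane(n,uv,z):
    o,d=ray(n,uv); return o+d*(z-o[2])/d[2]
def tri(us,ut):
    o1,d1=ray('side',us);o2,d2=ray('top',ut)
    s=np.linalg.lstsq(np.c_[d1,-d2],o2-o1,rcond=None)[0]
    a,b=o1+d1*s[0],o2+d2*s[1]; return (a+b)/2,np.linalg.norm(a-b)
def proj(n,P):
    p=camera_params(n); K=np.array([[p['fx'],0,p['cx']],[0,p['fy'],p['cy']],[0,0,1]])
    T=np.linalg.inv(p['cam_to_world']); c=T[:3,:3]@np.asarray(P,float)+T[:3,3]
    return cv2.projectPoints(np.array([[c[0],-c[1],-c[2]]]),np.zeros(3),np.zeros(3),K,p['dist_coeffs'])[0][0,0]
E
python3 - <<'E'
import cv2
t=cv2.imread('pics/top0.png');s=cv2.imread('pics/side0.png')
cv2.imwrite('pics/tc.png',cv2.resize(t[140:250,190:350],None,fx=5,fy=5,interpolation=cv2.INTER_CUBIC))
cv2.imwrite('pics/sc.png',cv2.resize(s[165:305,190:390],None,fx=4,fy=4,interpolation=cv2.INTER_CUBIC))
E
```

```text
(no output)
```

View pics/tc.png

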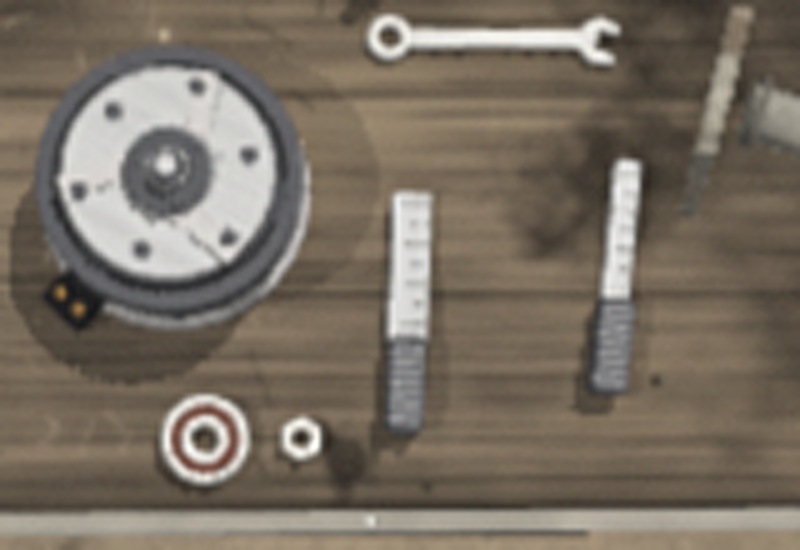

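View pics/sc.png

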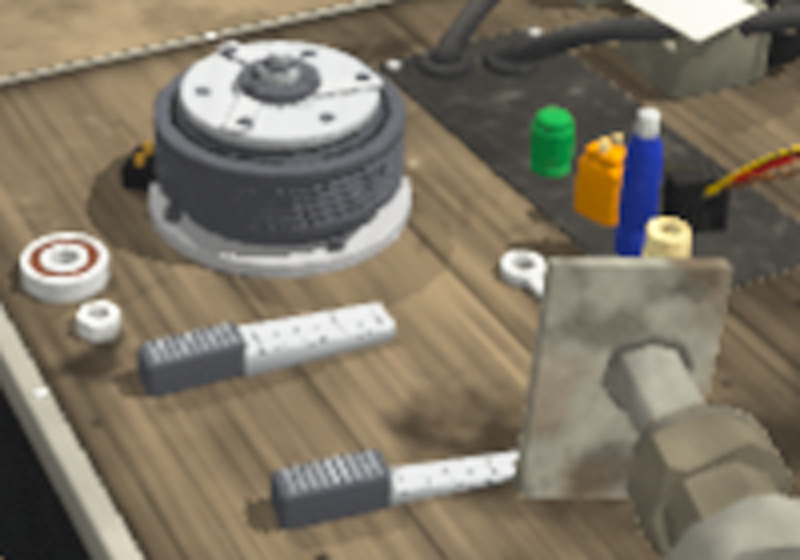

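The crops show that the fine gauge is the right-hand one: handle centre at top pixel (312.5,209), tip at (315.5,172). The plate's centre is near (223.5,174), and the terminal block sits at the lower left. Next I'll measure.

```bash
python3 - <<'E'
from h import *
np.set_printoptions(precision=4,suppress=True)
t=cv2.imread('pics/top0.png');s=cv2.imread('pics/side0.png')
T=lambda x,y:((x+.5)/5-.5+190,(y+.5)/5-.5+140)
S=lambda x,y:((x+.5)/4-.5+190,(y+.5)/4-.5+165)
# fine gauge by masks
def comps(img,x0,y0,x1,y1,thr):
    g=img[y0:y1,x0:x1].astype(int); m=((g.min(2)>thr)).astype(np.uint8)
    for c in cv2.findContours(m,cv2.RETR_EXTERNAL,cv2.CHAIN_APPROX_NONE)[0]:
        if cv2.contourArea(c)>25:
            c=c+[x0,y0]; yield c
for c in comps(t,190,140,330,230,165):
    r=cv2.minAreaRect(c.astype(np.float32)); print('top bright',r,cv2.contourArea(c))
for c in comps(s,220,165,320,300,150):
    print('side bright',cv2.minAreaRect(c.astype(np.float32)))
for nm,z,p in [('handle ctr',.02,(613,345)),('h rear',.02,(609,388)),('h front',.02,(618,299)),('tip',.002,(628,161)),('coarse hfront',.02,(407,338)),('ctip',.009,(412,193)),('plate ctr',.0687,(168,171)),('rotor ctr',.058,(171,178)),('nut',.01,(301,438)),('wr l',.0,(390,40)),('wr r',0,(605,42)),('rustplate top',.0,(742,8)),('rust bot',0,(688,212)),('coarse rear',.02,(404,430))]:
    print(nm,plane('top',T(*p),z))
print('tri plate',tri(S(281,95),T(168,171)))
print('tri nut end',tri(S(280,68),T(166,163)))
print('handle far-front-top',tri(S(382,450),T(604,298)))
print('handle near-front-top',tri(S(390,466),T(635,300)))
print('handle near-rear top',tri(S(275,492),T(628,388)))
print('handle far rear top',tri(S(275,470),T(592,383)))
print('rust: top corners',tri(S(553,260),T(742,8)),tri(S(735,265),T(742,8)))
print('rust bot',[tri(S(x,y),T(688,212)) for x,y in((525,495),(720,500),(553,260))])
E
```

```text
top bright ((271.5, 192.0), (7.0, 28.0), 0.0) 166.0
top bright ((313.8960266113281, 185.53961181640625), (4.676674842834473, 27.363523483276367), 5.7105937004089355) 99.5
top bright ((223.0, 174.0), (40.0, 42.0), 90.0) 1318.0
top bright ((288.4122619628906, 147.0179443359375), (48.95375061035156, 7.9924492835998535), 2.4895529747009277) 135.5
side bright ((303.5231018066406, 283.18463134765625), (7.938222408294678, 32.00096130371094), 82.87498474121094)
side bright ((268.8077087402344, 247.53846740722656), (10.39415454864502, 38.6348762512207), 78.69007110595703)
side bright ((270.65545654296875, 225.21839904785156), (14.446609497070312, 50.311973571777344), 67.55724334716797)
side bright ((260.0, 187.5), (25.0, 50.0), 90.0)
handle ctr [0.4714 0.0209 0.02  ]
h rear [0.4503 0.0234 0.02  ]
h front [0.4941 0.0178 0.02  ]
tip [0.5663 0.0074 0.002 ]
coarse hfront [0.4752 0.1223 0.02  ]
ctip [0.5488 0.1181 0.009 ]
plate ctr [0.5498 0.2369 0.0687]
rotor ctr [0.5483 0.236  0.058 ]
nut [0.4269 0.1743 0.01  ]
wr l [0.6295 0.1277 0.    ]
wr r [0.6286 0.0172 0.    ]
rustplate top [ 0.6468 -0.054
[... 282 characters left out ...]
242, 0.0192]), np.float64(0.0020723096012102205))
handle near-front-top (array([0.4931, 0.0101, 0.0231]), np.float64(0.0004107145263269899))
handle near-rear top (array([0.4474, 0.0155, 0.023 ]), np.float64(0.005590414853754277))
handle far rear top (array([0.4524, 0.0317, 0.0191]), np.float64(0.000908382926009661))
rust: top corners (array([ 0.5849, -0.0088,  0.1195]), np.float64(0.06267523244041315)) (array([ 0.6201, -0.0271,  0.1063]), np.float64(0.003341745758128))
rust bot [(array([ 0.5383, -0.0196,  0.0146]), np.float64(0.00021875067561464594)), (array([ 0.5715, -0.0412,  0.0111]), np.float64(0.07526737593653289)), (array([ 0.5363, -0.0031,  0.1157]), np.float64(0.029174384698064798))]
```

The measurements agree with the text:

| Quantity | Measured | Expected |
|---|---|---|
| Handle top height | 19–23 mm | 20 mm |
| Handle centre to tip | 96 mm | 96 mm |
| Plate top height | about 65 mm | 68–70 mm |

- **Handle:** centre at (0.4715, 0.0207), gauge yaw about -7.8°.
- **Clutch axis:** (0.550, 0.237).
- **Rusty plate:** stands at x > 0.535, y < 0, clear of the gripper.

I'll move above the handle now.

>>> servo_tool --pt "0.022 -0.05 0 1" --pt "0.045 -0.1 0 2" --pt "0.068 -0.15 0 3" --pt "0.09 -0.2 0 4" --pt "0.113 -0.25 0 5" --pt "0.135 -0.3 0 6" --pt "0.158 -0.35 0 7" --pt "0.18 -0.4 0 8" --pt "0.203 -0.45 0 9" --pt "0.226 -0.5 0 10" --pt "0.248 -0.55 -0.03 10.3" --pt "0.2695 -0.597 -0.07 10.3" --pt "0.2695 -0.597 -0.11 10.3" --pt "0.2695 -0.597 -0.13 10.3" --pt "0.2695 -0.597 -0.13 10.3" --pt "0.2695 -0.597 -0.13 10.3" --claw 0.05 --squeeze 40

```text
time: 2.1
ee_pos: [0.4726, 0.0207, 0.1022]
eef_rot: [-180.0, 0.1, 172.2]
force: [0.3, -0.2, 1.1]
opening: 0.0499
gripper_force: 0.0
```

```bash
python3 - <<'E'
from h import *
s=sense();print(s['time'],s['ee_pos'],s['eef_rot'],s['q'],s['opening'],s['force'])
t=grab_frame('top')[:,:,::-1];i=grab_frame('side')[:,:,::-1]
a=cv2.resize(t[140:250,250:350],(500,550),interpolation=cv2.INTER_CUBIC)
b=cv2.resize(i[220:320,235:345],None,fx=2.7,fy=5.5,interpolation=cv2.INTER_CUBIC)
cv2.imwrite('pics/c1.png',np.hstack([a,b]))
E
```

```text
2.1 [0.47261346 0.02065426 0.102235  ] [-1.79993678e+02  8.72669472e-02  1.72163586e+02] [-1.12668916e+01 -5.46828449e-01  1.19940118e+02 -1.25024087e-03
  6.05192215e+01 -9.34298581e+01] 0.04993600955326749 [ 0.33460442 -0.16847824  1.08835762]
```

View pics/c1.png

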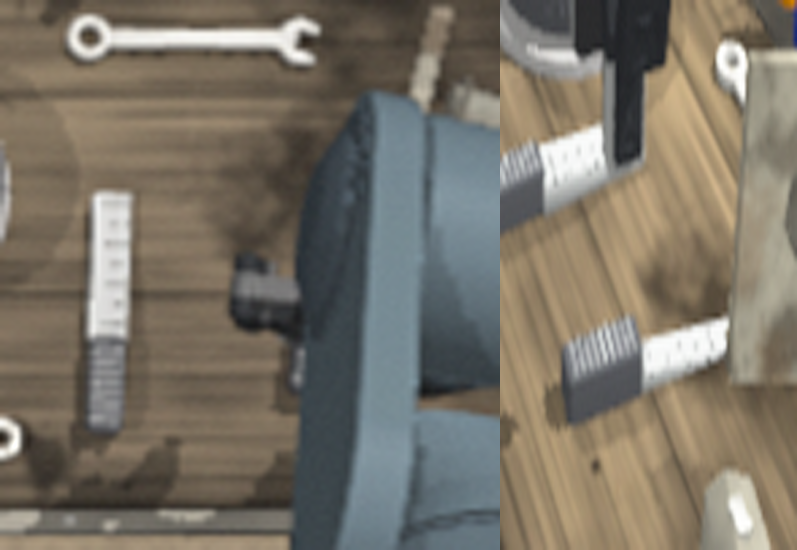

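The gripper is above the handle. The arm passes close to the grey fixture, so I'll check its clearance and the TCP projection.

```bash
python3 - <<'E'
from h import *
i=grab_frame('side')[:,:,::-1].copy()
for p in ([.4726,.0207,.1022],[.4715,.0207,.02]):
    u=proj('side',p); print(u); cv2.circle(i,(int(u[0]+.5),int(u[1]+.5)),1,(0,0,255),-1)
cv2.imwrite('pics/c2.png',cv2.resize(i[100:384,180:512],None,fx=2.1,fy=2.1,interpolation=cv2.INTER_CUBIC))
E
```

```text
[273.61053577 240.78476949]
[272.28957332 282.41354052]
```

View pics/c2.png

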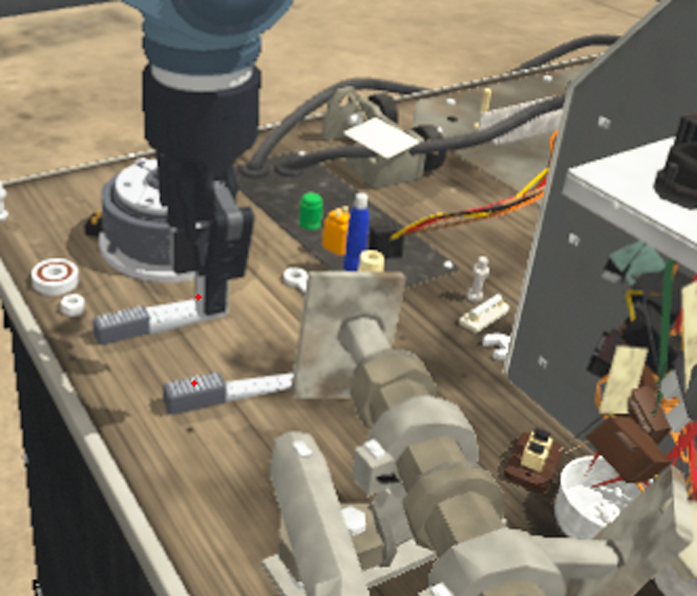

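The projected dots (TCP and handle) fall where they should, and the fixture is low and clear of the arm. Descending.

>>> servo_tool --pt "-0.001 0 -0.02 0" --pt "-0.001 0 -0.045 0" --pt "-0.001 0 -0.065 0" --pt "-0.001 0 -0.08 0" --pt "-0.001 0 -0.09 0" --pt "-0.001 0 -0.096 0" --pt "-0.001 0 -0.099 0" --pt "-0.001 0 -0.099 0"

```text
time: 3.25
ee_pos: [0.4712, 0.0206, 0.0024]
eef_rot: [-180.0, 0.0, 172.2]
force: [0.2, -0.4, 0.7]
opening: 0.0503
gripper_force: 0.0
```

>>> servo_tool --pt "0 0 0 0" --pt "0 0 0 0" --pt "0 0 0 0" --pt "0 0 0 0" --pt "0 0 0 0" --pt "0 0 0 0" --claw 0.0 --squeeze 60

```text
time: 4.0
ee_pos: [0.4715, 0.0205, 0.0029]
eef_rot: [-180.0, 0.1, 172.1]
force: [-1.6, 0.4, 5.4]
opening: 0.0169
gripper_force: 60.3
```

Gripped. Next: lift, turn by 30°, and move to the clutch's front side at a safe height.

>>> servo_tool --pt "0 0 0.01 0" --pt "0 0 0.03 0" --pt "0 0 0.055 0" --pt "0 0.01 0.08 0" --pt "-0.01 0.03 0.1 4" --pt "-0.02 0.05 0.11 9" --pt "-0.035 0.075 0.11 14" --pt "-0.05 0.1 0.11 19" --pt "-0.065 0.125 0.11 24" --pt "-0.075 0.14 0.11 28" --pt "-0.08 0.15 0.11 30" --pt "-0.08 0.152 0.1 30" --pt "-0.08 0.152 0.09 30" --pt "-0.08 0.152 0.09 30" --pt "-0.08 0.152 0.09 30"

```text
time: 5.88
ee_pos: [0.3912, 0.1723, 0.0921]
eef_rot: [180.0, -0.0, -157.9]
force: [0.8, -0.1, -1.3]
opening: 0.0167
gripper_force: 59.5
```

```bash
python3 - <<'E'
from h import *
F=[]
for k in range(6):
    t=grab_frame('top')[:,:,::-1];i=grab_frame('side')[:,:,::-1]; F.append(sense()['force'])
s=sense();print(s['time'],s['ee_pos'],s['eef_rot'],s['q'],s['opening']);F=np.array(F);print(F.mean(0),F.std(0))
cv2.imwrite('pics/t3.png',t);cv2.imwrite('pics/s3.png',i)
a=cv2.resize(t[145:235,195:275],(400,450),interpolation=cv2.INTER_CUBIC)
b=cv2.resize(i[165:255,205:285],(400,450),interpolation=cv2.INTER_CUBIC)
cv2.imwrite('pics/c3.png',np.hstack([a,b]))
E
```

```text
6.475 [0.39102177 0.17268237 0.09235338] [-1.79997817e+02  6.99413028e-03 -1.57849511e+02] [ 8.55433834e+00 -6.18752039e+00  1.26508675e+02 -5.52855638e-04
  5.96715346e+01 -1.03595871e+02] 0.016656492935902493
[-0.2928614   0.18542493 -1.14933689] [0.33402928 0.68437057 0.35129604]
```

View pics/c3.png

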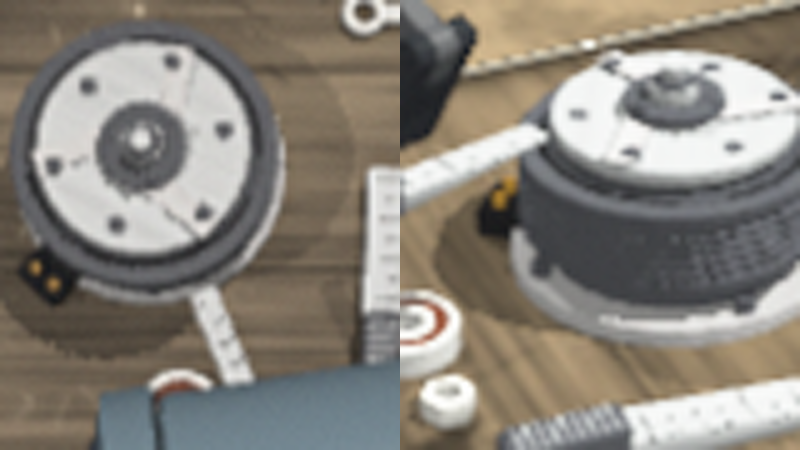

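The top view puts the tip at about (235.2,202.4), just short of the rotor, aimed roughly at the axis. In the side view it is at about (233.6,191.6). I'll measure the aim and the plate's centre.

```bash
python3 - <<'E'
from h import *
np.set_printoptions(precision=4,suppress=True)
t=cv2.imread('pics/t3.png');s=cv2.imread('pics/s3.png')
tip,e=tri((233.6,191.6),(235.2,202.4));print('tip',tip,e, plane('top',(235.2,202.4),.09))
# blade centreline
m=(t.min(2)>150)[200:222,228:248]; m8=m.astype(np.uint8)
n,l,st,c=cv2.connectedComponentsWithStats(m8); k=1+np.argmax(st[1:,4]); ys,xs=np.nonzero(l==k); print(st[k])
P=np.array([plane('top',(x+228,y+200),.094)[:2] for x,y in zip(xs,ys)])
vx,vy,x0,y0=cv2.fitLine(P.astype(np.float32),cv2.DIST_L2,0,.01,.01).ravel(); 
if vx<0: vx,vy=-vx,-vy
print('axis yaw',np.degrees(np.arctan2(vy,vx)),x0,y0)
# plate centre, top view
for nm,img,(a,b,c2,d),z in(('top',t,(195,145,255,200),.0687),('side',s,(228,165,300,215),.0687)):
    g=(img.min(2)>140).astype(np.uint8)[b:d,a:c2]
    if nm=='side': g[:,:8]=0
    cs=cv2.findContours(g,cv2.RETR_EXTERNAL,cv2.CHAIN_APPROX_NONE)[0]; q=max(cs,key=cv2.contourArea)
    h=cv2.convexHull(q)[:,0]+[a,b]
    W=np.array([plane(nm,tuple(x),z)[:2] for x in h])
    A=np.c_[2*W,np.ones(len(W))]; sol=np.linalg.lstsq(A,(W**2).sum(1),rcond=None)[0]
    C=sol[:2]; print(nm,'plate C',C,'r',np.sqrt(sol[2]+C@C)); nrm=np.array([-vy,vx])
    print(' lateral of axis line from C',(np.array([x0,y0])-C)@nrm,' tip lateral',(tip[:2]-C)@nrm,'tip r',np.linalg.norm(tip[:2]-C))
E
```

```text
tip [0.4818 0.2081 0.0892] 0.002135074937870849 [0.4807 0.2084 0.09  ]
[  5   2  13  20 110]
axis yaw 22.742598 0.45953098 0.20040227
top plate C [0.5498 0.2369] r 0.049777796914479165
 lateral of axis line from C 0.0011850303982108776  tip lateral -0.00036621564239312093 tip r 0.07383974576783343
side plate C [0.5501 0.2367] r 0.052850319882917635
 lateral of axis line from C 0.0015393475797594106  tip lateral -1.1898460844587955e-05 tip r 0.07408183933062588
```

The tip is at (0.4805, 0.2085, 0.089). The aim is within about 1 mm of the axis, and the plate radius fits at 49.8 mm. I'll go forward 18 mm so the tip is over the open ring, then lower to just above the face.

>>> servo_tool --pt "0.008 0.0034 0 0" --pt "0.0167 0.0068 0 0" --pt "0.0167 0.0068 -0.01 0" --pt "0.0167 0.0068 -0.02 0" --pt "0.0167 0.0068 -0.026 0" --pt "0.0167 0.0068 -0.029 0" --pt "0.0167 0.0068 -0.029 0" --pt "0.0167 0.0068 -0.029 0"

```text
time: 7.48
ee_pos: [0.408, 0.1795, 0.0636]
eef_rot: [-180.0, 0.0, -157.9]
force: [0.2, 0.7, -0.7]
opening: 0.0164
gripper_force: 59.5
```

```bash
cat > f.py <<'E'
from h import *
np.set_printoptions(precision=3,suppress=True)
U=np.array([.9259,.3778,0]);F=[];M=[];X=[]
for k in range(12):
    grab_frame('side' if k%2 else 'top'); s=sense(); F.append(s['force']); M.append(s['ft_torque']); X.append(s['ee_pos'])
F=np.array(F);X=np.array(X).mean(0);f=F.mean(0)
print('t',s['time'],'pos',X*1000,'rot',s['eef_rot'],'F',f,'sd',F.std(0),'drag',-f@U,'M',np.mean(M,0),'along',1000*(X@U), 'open',s['opening'])
E
python3 f.py
```

```text
t 8.075 pos [407.805 179.487  63.447] rot [-179.999    0.003 -157.852] F [ 0.269  0.003 -0.969] sd [0.456 0.402 0.357] drag -0.2505209633464677 M [-0.002  0.008 -0.011] along 445.39734753845585 open 0.01645851638613152
```

>>> servo_tool --pt "0 0 -0.001 0" --pt "0 0 -0.0017 0" --pt "0 0 -0.0017 0" --pt "0 0 -0.0017 0"

```text
time: 8.57
ee_pos: [0.4077, 0.1795, 0.0616]
eef_rot: [-180.0, 0.0, -157.9]
force: [0.1, -0.2, -0.6]
opening: 0.0165
gripper_force: 59.5
```

```bash
python3 f.py
```

```text
t 9.175 pos [407.706 179.473  61.609] rot [ 179.999   -0.    -157.852] F [ 0.093  0.205 -0.694] sd [0.494 0.443 0.587] drag -0.16359444685142266 M [-0.006  0.021 -0.022] along 445.3003415209701 open 0.016027444565072782
```

>>> servo_tool --pt "0 0 -0.0005 0" --pt "0 0 -0.0005 0" --pt "0 0 -0.0005 0"

```text
time: 9.55
ee_pos: [0.4077, 0.1795, 0.0611]
eef_rot: [-180.0, -0.0, -157.8]
force: [-0.2, -0.8, -1.1]
opening: 0.0165
gripper_force: 59.5
```

```bash
python3 f.py
```

```text
t 10.15 pos [407.692 179.471  61.093] rot [-179.999    0.001 -157.85 ] F [-0.33  -0.02  -0.986] sd [0.508 0.42  0.463] drag 0.31288676915183816 M [-0.013  0.012  0.014] along 445.28636636009134 open 0.016373884002035377
```

>>> servo_tool --pt "0 0 -0.0005 0" --pt "0 0 -0.0005 0" --pt "0 0 -0.0005 0"

```text
time: 10.52
ee_pos: [0.4077, 0.1795, 0.0607]
eef_rot: [180.0, 0.0, -157.9]
force: [-1.2, -0.3, 0.2]
opening: 0.0168
gripper_force: 59.6
```

```bash
python3 f.py
```

```text
t 11.125 pos [407.725 179.477  60.625] rot [-179.998    0.004 -157.853] F [-0.742 -0.255  0.383] sd [0.52  0.4   0.678] drag 0.7836265319406389 M [0.008 0.025 0.001] along 445.3192883674124 open 0.016634025552477224
```

The blade is in light contact with the rim: Fz rose about 1.3 N at an underside height of 58 mm, as expected. Now I'll slide it in, first 14 mm, then in 2 mm steps.

>>> servo_tool --pt "0.0026 0.0011 0 0" --pt "0.0052 0.0021 0 0" --pt "0.0078 0.0032 0 0" --pt "0.0104 0.0042 0 0" --pt "0.013 0.0053 0 0" --pt "0.013 0.0053 0 0"

```text
time: 11.88
ee_pos: [0.4212, 0.1849, 0.0607]
eef_rot: [-180.0, 0.1, -157.9]
force: [1.2, -0.5, 0.1]
opening: 0.0162
gripper_force: 59.7
```

```bash
python3 f.py
```

```text
t 12.475 pos [420.88  184.805  60.682] rot [-179.998    0.019 -157.853] F [0.672 0.239 0.383] sd [0.491 0.434 0.546] drag -0.7120396575328165 M [ 0.068 -0.19  -0.009] along 459.51216376785084 open 0.016366138955355523
```

>>> servo_tool --pt "0.0009 0.0004 0 0" --pt "0.0018 0.0008 0 0" --pt "0.0018 0.0008 0 0"

```text
time: 12.85
ee_pos: [0.4224, 0.1856, 0.0605]
eef_rot: [180.0, -0.0, -157.9]
force: [-1.7, -1.1, 1.9]
opening: 0.0163
gripper_force: 59.8
```

```bash
python3 f.py
```

```text
t 13.45 pos [422.398 185.572  60.545] rot [ 180.      -0.    -157.851] F [-1.103 -0.133  1.845] sd [0.434 0.422 0.461] drag 1.0716598255209957 M [0.002 0.106 0.021] along 461.2074874177091 open 0.016401510899584304
```

>>> servo_tool --pt "0.0006 0.0002 0.0002 0" --pt "0.0012 0.0005 0.0002 0" --pt "0.0018 0.0008 0.0002 0"

```text
time: 13.82
ee_pos: [0.4244, 0.1863, 0.0607]
eef_rot: [-180.0, -0.0, -157.9]
force: [-1.2, -0.5, -0.4]
opening: 0.0166
gripper_force: 59.7
```

```bash
python3 f.py
```

```text
t 14.425 pos [424.41  186.394  60.806] rot [-179.999    0.01  -157.849] F [ 0.012  0.196 -0.631] sd [0.535 0.498 0.424] drag -0.08473049190734959 M [ 0.019 -0.052 -0.006] along 463.38081511078354 open 0.016720502756254974
```

>>> servo_tool --pt "0.0006 0.0002 0 0" --pt "0.0012 0.0005 0 0" --pt "0.0018 0.0008 0 0"

```text
time: 14.8
ee_pos: [0.4261, 0.1872, 0.0608]
eef_rot: [180.0, -0.0, -157.9]
force: [-1.3, 0.1, 0.6]
opening: 0.0164
gripper_force: 59.7
```

```bash
python3 f.py
```

```text
t 15.4 pos [426.145 187.2    60.794] rot [-180.       0.009 -157.851] F [-0.275  0.026 -0.269] sd [0.418 0.544 0.743] drag 0.2447417178183995 M [ 0.044 -0.015  0.012] along 465.2920402723242 open 0.016673989949163342
```

>>> servo_tool --pt "0.0006 0.0002 0 0" --pt "0.0012 0.0005 0 0" --pt "0.0018 0.0008 0 0"

```text
time: 15.78
ee_pos: [0.4279, 0.188, 0.0608]
eef_rot: [-180.0, -0.0, -157.8]
force: [-1.0, -0.9, -0.4]
opening: 0.0168
gripper_force: 59.7
```

```bash
python3 f.py
```

```text
t 16.375 pos [427.983 187.993  60.812] rot [-179.999    0.015 -157.852] F [-0.009  0.12  -0.137] sd [0.612 0.479 0.682] drag -0.036499045827679225 M [ 0.016 -0.029  0.02 ] along 467.2936348614279 open 0.016898414540013437
```

>>> servo_tool --pt "0.0006 0.0002 0 0" --pt "0.0012 0.0005 0 0" --pt "0.0018 0.0008 0 0"

```text
time: 16.75
ee_pos: [0.4297, 0.1888, 0.0608]
eef_rot: [180.0, -0.0, -157.8]
force: [-0.7, -0.2, 1.2]
opening: 0.0163
gripper_force: 59.7
```

```bash
python3 f.py
```

```text
t 17.35 pos [429.761 188.797  60.803] rot [-179.998    0.015 -157.851] F [-0.245  0.136 -0.1  ] sd [0.441 0.447 0.482] drag 0.17587902617178064 M [ 0.05  -0.017  0.012] along 469.2428218918874 open 0.01642870531771902
```

>>> servo_tool --pt "0.0006 0.0002 0 0" --pt "0.0012 0.0005 0 0" --pt "0.0018 0.0008 0 0"

```text
time: 17.73
ee_pos: [0.4315, 0.1896, 0.0608]
eef_rot: [-180.0, -0.0, -157.9]
force: [-0.2, 0.4, -0.6]
opening: 0.0166
gripper_force: 59.7
```

```bash
python3 f.py
```

```text
t 18.325 pos [431.572 189.596  60.806] rot [-179.998    0.014 -157.853] F [-0.022  0.062  0.171] sd [0.382 0.524 0.548] drag -0.003225571254908924 M [ 0.008 -0.019  0.002] along 471.222318979264 open 0.016610132931918715
```

>>> servo_tool --pt "0.0006 0.0002 0 0" --pt "0.0012 0.0005 0 0" --pt "0.0018 0.0008 0 0"

```text
time: 18.7
ee_pos: [0.4333, 0.1904, 0.0608]
eef_rot: [180.0, -0.0, -157.9]
force: [-1.2, -0.2, 0.8]
opening: 0.0167
gripper_force: 59.7
```

```bash
python3 f.py
```

```text
t 19.3 pos [433.367 190.401  60.805] rot [ 179.999    0.016 -157.85 ] F [-0.133  0.095  0.196] sd [0.517 0.551 0.391] drag 0.08706168138304571 M [ 0.019 -0.024  0.007] along 473.1877367848411 open 0.016640520842838912
```

```bash
sed -i "s/print('t'/print('d',-(F@U));print('t'/;s/range(12)/range(8)/" f.py
```

>>> servo_tool --pt "0.0005 0.0002 0 0" --pt "0.0009 0.0004 0 0" --pt "0.0014 0.0006 0 0" --pt "0.0018 0.0008 0 0"

```text
time: 19.8
ee_pos: [0.4351, 0.1912, 0.0608]
eef_rot: [-180.0, -0.0, -157.8]
force: [-1.8, -0.1, 0.5]
opening: 0.0164
gripper_force: 59.7
```

```bash
python3 f.py
```

```text
d [ 0.334  1.197  1.081 -0.313  0.128  0.26   0.019 -0.224]
t 20.2 pos [435.149 191.189  60.796] rot [-180.       0.011 -157.854] F [-0.245 -0.22   0.344] sd [0.538 0.229 0.372] drag 0.31019190841894045 M [-0.012  0.004 -0.   ] along 475.1352297796717 open 0.016818151425400198
```

>>> servo_tool --pt "0.0005 0.0002 0 0" --pt "0.0009 0.0004 0 0" --pt "0.0014 0.0006 0 0" --pt "0.0018 0.0008 0 0"

```text
time: 20.7
ee_pos: [0.4369, 0.1919, 0.0608]
eef_rot: [-180.0, -0.0, -157.9]
force: [-1.5, -0.7, -0.6]
opening: 0.0165
gripper_force: 59.7
```

```bash
python3 f.py
```

```text
d [ 1.027  1.573  0.709  0.693  0.856  0.507  0.222 -0.468]
t 21.1 pos [436.922 191.978  60.788] rot [ 180.       0.009 -157.854] F [-0.563 -0.315  0.48 ] sd [0.532 0.31  0.468] drag 0.639720341473913 M [-0.017  0.055 -0.001] along 477.07519638762443 open 0.01641922633739556
```

>>> servo_tool --pt "0.0004 0.0002 0.0001 0" --pt "0.0008 0.0003 0.0001 0" --pt "0.0011 0.0005 0.0001 0" --pt "0.0014 0.0006 0.0001 0"

```text
time: 21.6
ee_pos: [0.4382, 0.1926, 0.0608]
eef_rot: [180.0, -0.0, -157.8]
force: [-1.0, -0.5, 0.6]
opening: 0.0163
gripper_force: 59.7
```

```bash
python3 f.py
```

```text
d [1.073 1.679 1.129 1.211 2.05  0.429 0.303 1.115]
t 22.0 pos [438.224 192.569  60.846] rot [ 179.998   -0.007 -157.85 ] F [-1.055 -0.389  0.182] sd [0.475 0.408 0.236] drag 1.1236887396634185 M [-0.046  0.168  0.018] along 478.50405762557557 open 0.016537567260435575
```

>>> servo_tool --pt "0.0004 0.0002 0 0" --pt "0.0008 0.0003 0 0" --pt "0.0011 0.0005 0 0" --pt "0.0014 0.0006 0 0"

```text
time: 22.5
ee_pos: [0.4396, 0.1931, 0.0608]
eef_rot: [180.0, -0.0, -157.9]
force: [-1.3, -0.7, -0.0]
opening: 0.0166
gripper_force: 59.7
```

```bash
python3 f.py
```

```text
d [1.396 1.592 2.249 1.507 2.354 2.363 2.579 2.091]
t 22.9 pos [439.633 193.156  60.852] rot [ 179.998   -0.011 -157.853] F [-1.896 -0.69   0.032] sd [0.366 0.481 0.494] drag 2.0163308444282126 M [-0.112  0.251 -0.009] along 480.0303231403998 open 0.016680445976117262
```

Drag is now rising at about 0.6 N per mm, which matches the given spring and friction. At 2.0 N, less the bottom friction, the lift is about 0.3 mm, so it is snug. Last check before handing in.

```bash
python3 f.py; python3 - <<'E'
from h import *
t=grab_frame('top')[:,:,::-1];i=grab_frame('side')[:,:,::-1]
a=cv2.resize(t[140:250,190:290],(400,440),interpolation=cv2.INTER_CUBIC)
b=cv2.resize(i[165:265,195:285],(396,440),interpolation=cv2.INTER_CUBIC)
cv2.imwrite('pics/c9.png',np.hstack([a,b]))
E
```

```text
Traceback (most recent call last):
  File "f.py", line 5, in <module>
    grab_frame('side' if k%2 else 'top'); s=sense(); F.append(s['force']); M.append(s['ft_torque']); X.append(s['ee_pos'])
    ~~~~~~~~~~^^^^^^^^^^^^^^^^^^^^^^^^^^
ValueError: 200 camera calls are used up
Traceback (most recent call last):
ValueError: 200 camera calls are used up
```

The camera calls are used up, so I'll check the hold by force alone.

>>> servo_tool --pt "0 0 0 0" --pt "0 0 0 0" --pt "0 0 0 0"

```text
time: 23.62
ee_pos: [0.4397, 0.1932, 0.0609]
eef_rot: [180.0, -0.0, -157.8]
force: [-1.8, -0.6, 0.1]
opening: 0.0168
gripper_force: 59.6
```

>>> servo_tool --pt "0 0 0 0" --pt "0 0 0 0"

```text
time: 23.88
ee_pos: [0.4397, 0.1932, 0.0609]
eef_rot: [180.0, 0.0, -157.9]
force: [-2.4, -0.6, -0.6]
opening: 0.0167
gripper_force: 59.6
```

>>> servo_tool --pt "0 0 0 0" --pt "0 0 0 0"

```text
time: 24.12
ee_pos: [0.4397, 0.1932, 0.0609]
eef_rot: [-180.0, -0.0, -157.9]
force: [-2.1, -0.1, -1.1]
opening: 0.0167
gripper_force: 59.6
```

The drag holds steady at about 2 N with the blade level. Handing in.

```bash
python3 -c "from station import *; print(sign_off())"
```

```text
the job is handed in; nothing more can be done
None
```

The job is handed in: the fine gauge is gripped with its blade level on the rotor and drags at about 2 N, which puts the gap at roughly 4.3 mm and the plate lift at about 0.3 mm (both worked out from force and depth; no final picture, as the camera calls had run out).

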